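# Set the specimen slide to its index against the slack

### The arm

A 6-joint arm with a two-finger parallel gripper is mounted at the origin on a cart in front of the work surface, level with it; the furniture and walls round the work are solid. World frame = base frame: x ahead of the robot, y to its left, z up, the work surface at z = 0. Lengths are in m, angles in rad, forces in N, time in s.
With the tool pointing down it reaches from about 0.25 to 0.775 m from the base axis. Payload 4 kg.
Tool frame: the origin (TCP) lies midway between the tips of the shut fingers; the grasp point (between the pads) lies 19 mm behind it (arm.grip_point_offset is the distance from the TCP to the grasp point, in m); z points along the fingers, y is the direction in which the jaws open and shut (so a half turn about z gives the same grasp; the last joint's range is limited). The gripper opens to 85 mm and grips with 20 to 120 N. Pads are 22 mm wide; open, the fingers measure 114 mm over their backs; the gripper's body (76 mm by 85 mm) begins 54 mm behind the grasp point. The pads swing forward as they close: fully open they stand 13 mm farther back than shut.
Start: joints at [-1.367, 0.087, 1.371, -0, 1.684, -0.103], TCP at [0.166, -0.524, 0.231] pointing down, gripper open.
Joint ranges: [-3.1, 3.1], [-0.76, 2.03], [0.27, 2.55], [-1.08, 4.22], [0.17, 2.65], [-2.57, 2.57]. Speed limits (rad/s): [2.79, 2.79, 3.14, 3.14, 3.14, 3.14].

### API

Orientations are given as a unit quaternion [w, x, y, z].
In Python, from workcell import sense, cams, arm gives the robot as it stands.
- The arm moves only by the shell command python3 -m handwheel 'ROWS' [FORCE]. ROWS is a JSON object of lists of equal length, an entry for each row: "offset": the shift along the tool's x, y, z in m, a list of three; "twist": the turn about the tool's z in rad; "fingers": the opening, from 0 (shut) to 1 (fully open). In form: {"offset": [[tx, ty, tz], ...], "twist": [twist, ...], "fingers": [fingers, ...]}. A call has 1 to 10 rows; each row shifts and turns the pose as measured when the row begins, along the tool's axes as they then stand; what a row does not reach is not made up. A row lasts 1/8 s, in which the tool goes at most 62.5 mm and 10.7 degrees, less where a joint would pass 70% of its speed; a pose out of reach is approached as far as the arm can. A call with a gripper value outside its range is refused whole. The fingers move at their own pace and stop on an object; FORCE is the grip in N (left out, the last holds). Time passes only in rows, so rows that do not move let the fingers close. It gives the time, the measured TCP pose, the force and the opening at its end, in the units of the state.
- sense(): the state, without advancing time (a new reading comes with each control period).
- cams.get_image(name): name is "side" or "top"; returns a dict with "img" (480x640x3 uint8, red, green, blue), "z_map" (480x640 float32, m along the optical axis (not along the pixel's ray), 0 where there is no reading), "fovy" (degrees; the focal length in pixels is half the picture's height over the tangent of half this angle, whatever the lens; pixels are square), "cx", "cy" (the principal point, pixels), "R" (3x3) and "t" (3): a world point X has camera coordinates R X + t. Camera axes: x right, y down, z forward; pixel columns grow to the right and rows downward; lengths in m; the calibration is good to about 2 mm. A picture is of the moment at which its call begins.
- arm.sign_off(): hands the job in, once; it reports no verdict.
The state is a dict: "time": time; "joint_positions": joint angles; "joint_vel": joint speeds; "joint_efforts": joint torques, N m; "tcp_pos": TCP position; "tcp_rot": TCP orientation; "ft_force": force on the tool from outside, world axes, zero at the start; "ft_torque": the same for the moment, N m; "gripper_width": finger opening in m.
Only numpy, scipy, OpenCV 4.12 (cv2) and the standard library are available. Lean on these libraries where they do the work, as an engineer would, in place of code of your own. Each camera call takes 0.05 s, during which the arm holds its last target.

### The job

Without picking it up, tap the closed tin along its channel on the carriage, from either side, until it stands centred between the two scribed lines. Then, using the handwheel, which has slack, turn the wheel clockwise until the carriage's mark is at least 8 mm beyond the index pointer, then turn it back anticlockwise until the mark stands opposite the pointer, so that the last movement has been anticlockwise and the slack is taken up that way. Do not shove the carriage or the pointer, and leave the other things on the bench where they are.

Things in the scene. Friction and masses are not known exactly. Their poses are not given: they have to be found in the camera images.
- slide_bed: Fixed grey specimen slide bed, a plate 150 mm (its x) by 355 mm (its y) with a ledge 50 mm wide at its front, 12 mm thick, lying on the bench. The origin is on the bench under the carriage's starting place; z is up; its y runs along the carriage's travel, towards the handwheel, which is at its +y end; its -x edge is the front, where the index pointer is.
- carriage (a joint): Travel of the carriage along the bed's y, m; 0 at the start, grows towards the handwheel; stops at -0.055 and +0.012. It is geared to the handwheel by a rack and pinion: 10 mm per radian of wheel, anticlockwise (seen from above) gives +, once the slack is taken up; it stays where it is left. Pushing it directly is stiff (over 10 N).
- platen_centre (a point): Centre of the carriage's top face, 32 mm above the bench; axes as the bed's. The carriage is an aluminium plate 170 mm (x) by 110 mm (y). Two steel guide strips, 10 mm high and 74 mm apart, make a channel along x that is open at both ends; two dark scribed lines cross its floor at x = -37 and +37 mm from this point, and a short dark tick marks x = 0 on each strip.
- tin: Closed round aluminium moisture tin with lid, 44 mm high, 69 mm across the lid, 66 mm across the body below it, 0.25 kg, standing loose in the channel of the carriage. The origin is the centre of its underside. It slides along the channel when pushed and stops when the push stops.
- carriage_mark (a point): Dark mark line in the middle of the carriage's front (-x) edge, 32 mm above the bench. Axes as the bed's; it moves with the carriage.
- index_tip (a point): Tip of the steel index pointer, a dark clamp with a brass screw on the bed's front bar. Axes as the bed's. The pointer is 1.5 mm in front of the carriage's edge and points at it; at the start it is 14 to 36 mm to the -y side of carriage_mark. 'Beyond' the pointer means carriage_mark is on its -y side.
- wheel_axis (a point): Point on the vertical axis of the handwheel, at the height of its disc's upper face (56 mm above the bench). The wheel is a grey disc of 132 mm diameter, 12 mm thick; near the axis a brass dog and two small steel lugs stand up to 13 mm above the disc, within 31 mm of the axis.
- crank (a point): Middle of the crank post: an upright black round post, 24 mm in diameter, from the disc's upper face (56 mm above the bench) up to 112 mm; this point is at 84 mm, on the post's axis, 49 mm from the wheel's axis. Push it round sideways about the wheel's axis with 2 to 5 N; the wheel stays where it is left and turns through several turns. At the start the post is on the carriage's side of the axis.
- handwheel (a joint): Slack of the handwheel on the pinion shaft, rad, -0.30 to +0.30: the wheel's angle less the shaft's, positive anticlockwise from above. Within this range the wheel turns and the carriage stands still. At +0.30 the slack is taken up anticlockwise (turning further moves the carriage to +y, towards the wheel), at -0.30 clockwise (moves it to -y). It can be seen as the gap between the brass dog on the shaft and the two steel lugs on the wheel.
- rock: Rough brown stone, 96 x 136 x 87 mm, a bystander behind the slide; origin under its centre.
- open_tin: Open round tin, 73 mm across, 48 mm high, a bystander behind the slide; origin under its centre.
- vial: Upright vial with a screw cap, 34 mm across, 77 mm high, a bystander to the right; origin under its centre.
There are look-alikes about, which are no part of the job. Leave any orange look-alike of the tin alone.

How it is judged:
On the way:
1. the carriage mark has been wound at least 6 mm beyond the index pointer (to its -y side), with the tin centred within 5 mm (y of carriage_mark in the frame of index_tip below -0.006 m and x of tin in the frame of platen_centre between -0.005 and 0.005 m), for 0.1 s.
At the end, for the whole second after the job is handed in: The carriage mark is opposite the index pointer within 2.5 mm along the travel, the handwheel's slack is taken up anticlockwise (joint handwheel above 0.18 rad), the tin stands upright in the channel centred between the scribed lines within 5 mm, and all is at rest (y of carriage_mark in the frame of index_tip between -0.0025 and 0.0025 m and x of tin in the frame of platen_centre between -0.005 and 0.005 m and value of joint handwheel above 0.18 rad and z of tin in the frame of platen_centre below 0.004 m and angle between tin's own z axis and vertical below 0.1 rad and linear speed of tin below 0.02 m/s and velocity of joint carriage between -0.003 and 0.003 m/s); the robot touches nothing.
It fails at once if the carriage is shoved by the robot (more than 10 N) (contact force between any of the fingers, the arm and carriage above 10 N).
It fails at once if the index pointer is shifted along its bar by more than 3 mm (distance of index_tip from where it was at the start of the episode above 0.003 m).
It fails at once if the tin is lifted out of its channel (z of tin in the frame of platen_centre above 0.012 m).
It fails at once if a bystander (brown stone, open tin, vial) is moved by more than 30 mm (distance of any of rock, open_tin, vial from where it was at the start of the episode above 0.03 m).
It also fails if it takes over 45 s, if anything falls off the work surface, if the arm or the gripper's body presses on something with over 40 N, if the wrist force passes 120 N, or if a joint passes its speed limit or range.

## Working session

There is one attempt and no reset: what is moved stays moved. The work goes in short steps, Python scripts to look and compute and a shell command to move; the robot and the scene stay as the last step left them, time stands still between calls to the robot, and variables do not carry over. Pictures are saved under pics/ and viewed, and the job is handed in when it is done.

```bash
ls; mkdir -p pics
cat > h.py <<'E'
import numpy as np,cv2
from workcell import sense,cams,arm
def grab(n,fn=None):
    d=cams.get_image(n)
    if fn: cv2.imwrite('pics/'+fn,d['img'][:,:,::-1])
    return d
def f(d): return 240/np.tan(np.radians(d['fovy'])/2)
def unproj(d,u,v,z=None):
    if z is None: z=d['z_map'][int(round(v)),int(round(u))]
    c=np.array([(u-d['cx'])/f(d)*z,(v-d['cy'])/f(d)*z,z])
    return d['R'].T@(c-d['t'])
def onplane(d,u,v,h):
    r=d['R'].T@np.array([(u-d['cx'])/f(d),(v-d['cy'])/f(d),1]); o=-d['R'].T@d['t']
    return o+r*(h-o[2])/r[2]
def proj(d,X):
    c=d['R']@np.array(X)+d['t']; return c[0]/c[2]*f(d)+d['cx'],c[1]/c[2]*f(d)+d['cy']
E
python3 - <<'E'
from h import *
for n in('top','side'):
    d=grab(n,n+'0.png'); print(n,d['fovy'],d['cx'],d['cy'],np.round(-d['R'].T@d['t'],3),np.round(d['R'],3).tolist())
s=sense(); print(s['time'],s['tcp_pos'],s['tcp_rot'],s['gripper_width'],s['ft_force'])
E
```

```text
pics
top 43.610435939212785 329.9083751544545 240.34021518081323 [0.454 0.153 1.676] [[0.025, -1.0, 0.012], [-0.998, -0.025, -0.063], [0.063, -0.01, -0.998]]
side 46.00346115506538 314.4591999052084 239.17870237720572 [ 0.422 -0.937  0.928] [[0.992, -0.129, -0.014], [-0.089, -0.599, -0.795], [0.094, 0.79, -0.606]]
0.1 [ 0.16599278 -0.5238809   0.23025265] [-1.00110809e-03  9.88259243e-01  1.52783056e-01 -5.94798725e-05] 0.08530536402749496 [ 0.15985706 -0.87237384  0.90676291]
```

View pics/top0.png

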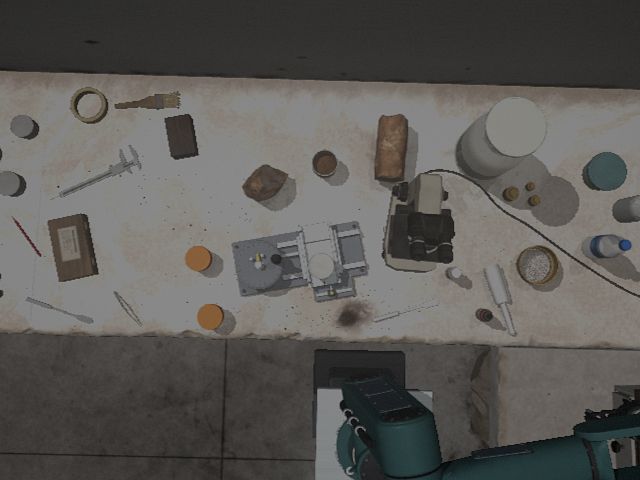

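View pics/side0.png

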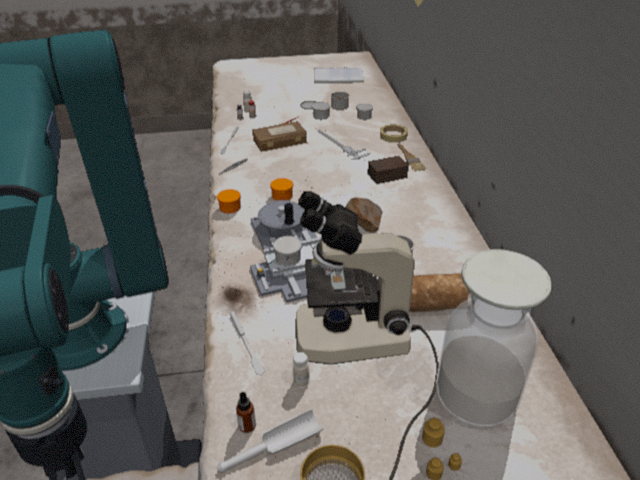

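The top view shows the slide bed at about (300,258) with the handwheel at (262,270) and the crank post at (276,259). The grey tin is at (321,266) on the carriage. The orange look-alikes are at (198,259) and (210,317). The microscope at (420,230) is close on the right. I'll enlarge this area.

Run:
```python
from h import *
d=cams.get_image('top'); im=d['img'][:,:,::-1]
c=im[205:310,225:380]; cv2.imwrite('pics/top1c.png',cv2.resize(c,None,fx=5,fy=5,interpolation=cv2.INTER_CUBIC))
d2=cams.get_image('side'); im=d2['img'][:,:,::-1]
c=im[190:310,240:340]; cv2.imwrite('pics/side1c.png',cv2.resize(c,None,fx=5,fy=5,interpolation=cv2.INTER_CUBIC))
```

```text
(no output)
```

View pics/top1c.png

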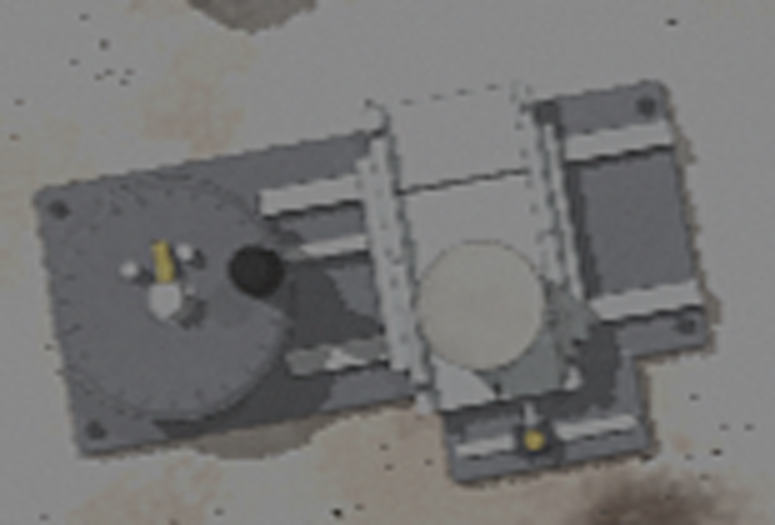

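View pics/side1c.png

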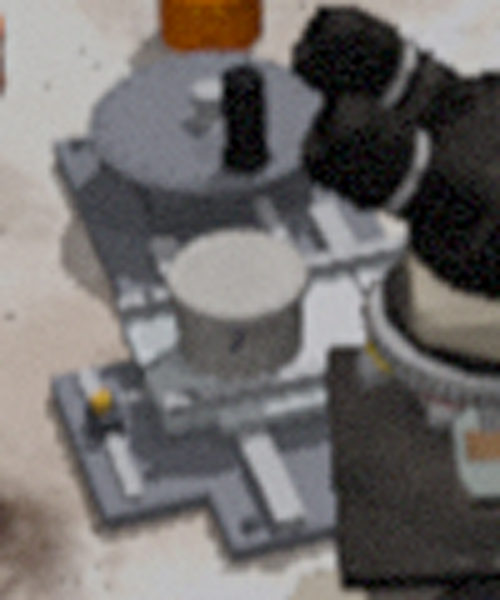

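Run:
```python
from h import *
d=cams.get_image('top')
def g(x,y): return 225+(x+.5)/5-.5,205+(y+.5)/5-.5
P={'bed_TL':(37,193,.012),'bed_BL':(80,455,.012),'bed_TR':(660,82,.012),'bed_BR':(712,350,.012),'ledgeBL':(455,485,.012),'ledgeBR':(655,455,.012),
'post':(257,270,.112),'axiscap':(165,300,.069),'tin':(481,304,.076),'carFL':(425,410,.042),'carFR':(577,385,.032),'mark':(490,388,.032),'tip':(530,405,.032),'screw':(535,440,.04),'lineback_l':(402,192,.032),'lineback_r':(527,172,.032)}
for k,(x,y,h) in P.items():
    u,v=g(x,y); print(k,np.round([u,v],1),'plane',np.round(onplane(d,u,v,h),4),'depth',np.round(unproj(d,u,v),4))
```

```text
bed_TL [232.  243.2] plane [0.5446 0.4076 0.012 ] depth [0.5445 0.4072 0.0146]
bed_BL [240.6 295.6] plane [0.4005 0.3788 0.012 ] depth [ 0.4001  0.3806 -0.0014]
bed_TR [356.6 221. ] plane [0.6153 0.0632 0.012 ] depth [0.6159 0.0629 0.006 ]
bed_BR [367.  274.6] plane [0.4669 0.0312 0.012 ] depth [0.467  0.0305 0.0032]
ledgeBL [315.6 301.6] plane [0.389  0.1716 0.012 ] depth [0.3886 0.1717 0.0018]
ledgeBR [355.6 295.6] plane [0.4082 0.0615 0.012 ] depth [ 0.4078  0.0607 -0.002 ]
post [276.  258.6] plane [0.5019 0.2765 0.112 ] depth [0.5017 0.2761 0.1173]
axiscap [257.6 264.6] plane [0.4859 0.3285 0.069 ] depth [0.4857 0.3272 0.0816]
tin [320.8 265.4] plane [0.4879 0.1595 0.076 ] depth [0.4877 0.1595 0.083 ]
carFL [309.6 286.6] plane [0.4303 0.1886 0.042 ] depth [0.4304 0.1885 0.0471]
carFR [340.  281.6] plane [0.4458 0.1061 0.032 ] depth [0.4459 0.1062 0.0369]
mark [322.6 282.2] plane [0.443  0.1536 0.032 ] depth [0.4431 0.1536 0.0342]
tip [330.6 285.6] plane [0.4343 0.1315 0.032 ] depth [0.4341 0.1313 0.0166]
screw [331.6 292.6] plane [0.4155 0.1285 0.04  ] depth [0.4155 0.1284 0.0398]
lineback_l [305. 243.] plane [0.5491 0.2046 0.032 ] depth [0.5486 0.2044 0.0403]
lineback_r [330. 239.] plane [0.5619 0.1363 0.032 ] depth [0.5614 0.1364 0.0387]
```

```bash
cat >> h.py <<'E'
def avg(n,k=6):
    L=[cams.get_image(n) for _ in range(k)]
    d=L[-1]; d['img']=np.mean([l['img'].astype(float) for l in L],0)
    z=np.array([l['z_map'] for l in L]); d['z_map']=np.median(z,0)
    return d
def crop(d,u0,v0,u1,v1,s,fn,gain=1.0,ov=()):
    c=np.clip(d['img'][v0:v1,u0:u1,::-1]*gain,0,255).astype(np.uint8)
    c=cv2.resize(c,None,fx=s,fy=s,interpolation=cv2.INTER_CUBIC)
    for X,col in ov:
        u,v=proj(d,X); x=(u-u0+.5)*s-.5; y=(v-v0+.5)*s-.5
        cv2.circle(c,(int(round(x)),int(round(y))),2,col,-1)
    cv2.imwrite('pics/'+fn,c)
E
python3 - <<'E'
from h import *
import pickle
d=avg('top'); s=avg('side'); pickle.dump((d,s),open('init.pkl','wb'))
crop(d,296,226,366,306,7,'tA.png',1.6)
crop(s,245,245,340,305,8,'sA.png',1.3)
E
```

```text
(no output)
```

View pics/tA.png

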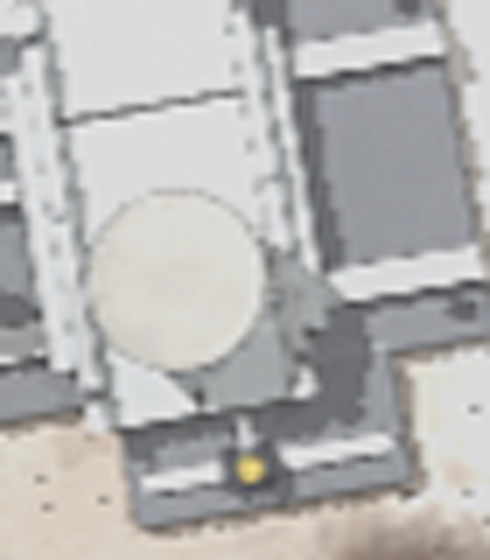

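View pics/sA.png

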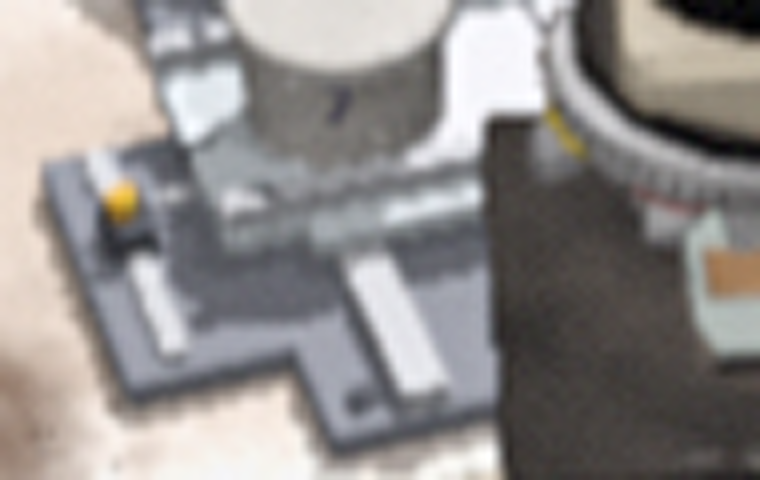

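```bash
cat >> h.py <<'E'
import os,json
def B(p,o,yaw):
    p=np.atleast_2d(p); c,s=np.cos(yaw),np.sin(yaw)
    return np.c_[o[0]+c*p[:,0]-s*p[:,1],o[1]+s*p[:,0]+c*p[:,1],p[:,2]]
def seg(a,b,n=25): return [tuple(np.array(a)+(np.array(b)-np.array(a))*t) for t in np.linspace(0,1,n)]
def model(q=0):
    L=[]
    for x in(-37,37): L+=seg((x/1e3,-.037+q,.032),(x/1e3,.037+q,.032),12)
    for y in(-55,55): L+=seg((-.085,y/1e3+q,.032),(.085,y/1e3+q,.032))
    for y in(-37,37): L+=seg((-.085,y/1e3+q,.042),(.085,y/1e3+q,.042))
    for x in(-85,85): L+=seg((x/1e3,-.055+q,.032),(x/1e3,.055+q,.032))
    return L
E
python3 - <<'E'
from h import *
import pickle
d,s=pickle.load(open('init.pkl','rb'))
o=(.5192,.1633);yaw=.196
ov=[(X,(0,0,255)) for X in B(model(),o,yaw)]
crop(d,286,216,366,306,7,'tB.png',1.6,ov)
crop(s,245,225,340,305,8,'sB.png',1.3,ov)
E
```

```text
(no output)
```

View pics/tB.png

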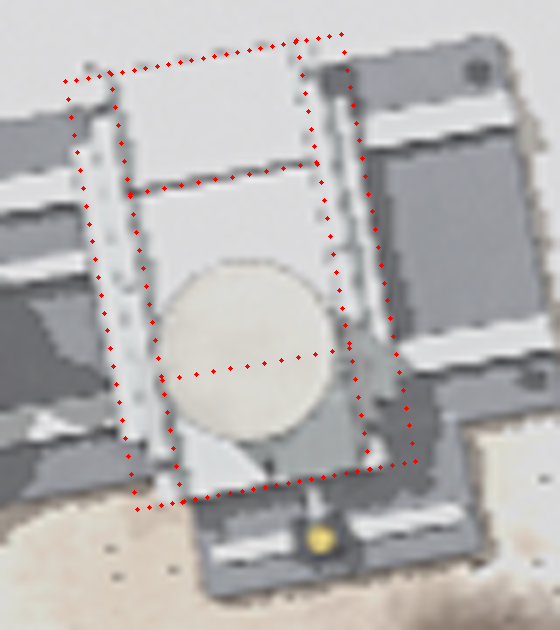

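View pics/sB.png

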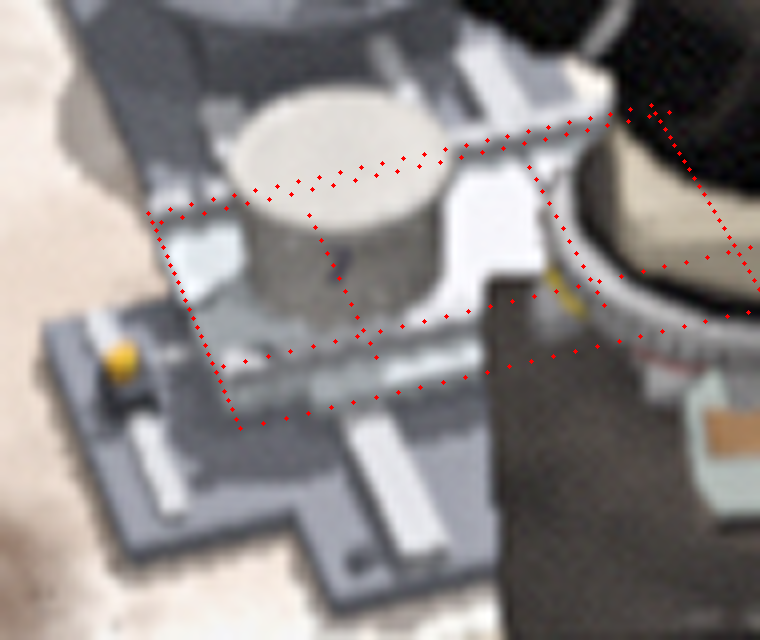

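```bash
cat >> h.py <<'E'
def tobed(X,o=(.5192,.1633),yaw=.196):
    c,s=np.cos(yaw),np.sin(yaw); dx,dy=X[0]-o[0],X[1]-o[1]
    return np.array([c*dx+s*dy,-s*dx+c*dy])
def post(d,lo=(.35,.15),n='top'):
    # dark post blob in top view
    g=d['img'].max(2); m=((g<42)&(d['z_map']>0)).astype(np.uint8)
    k,l,st,ce=cv2.connectedComponentsWithStats(m)
    return [(st[i].tolist(),ce[i].round(2)) for i in range(1,k) if 40<st[i][4]<200]
E
python3 - <<'E'
from h import *
import pickle
d,s=pickle.load(open('init.pkl','rb'))
z=d['z_map']; X=[]
# heights map around wheel and tin
vv,uu=np.mgrid[235:300,228:345]
P=np.array([unproj(d,u,v) for u,v in zip(uu.ravel(),vv.ravel())]).reshape(*uu.shape,3)
H=P[:,:,2]
def blob(lo,hi,reg):
    m=(H>lo)&(H<hi)&reg; return P[m].mean(0),m.sum(),np.median(H[m])
# tin: top heights
reg=(uu>305)
for lo,hi in((.065,.1),): 
    p,n,h=blob(lo,hi,reg); print('tin depth blob',p,n,h)
reg=(uu<300)
p,n,h=blob(.095,.13,reg); print('post',p,n,h)
m=(H>.045)&(H<.2)&reg&(np.abs(P[:,:,0]-.49)<.09)
pts=np.c_[uu[m],vv[m]].astype(np.float32)
(c,r)=cv2.minEnclosingCircle(pts); print('disc',c,r,m.sum(),np.median(H[m]),onplane(d,*c,.056),'mean',P[m].mean(0))
m8=m.astype(np.uint8);cn=max(cv2.findContours(m8,0,1)[0],key=cv2.contourArea)
e=cv2.fitEllipse(cn);print(e, onplane(d,e[0][0]+228,e[0][1]+235,.056))
print(post(d))
# bed/bench levels
print(np.median(z[235:240,228:232]),[unproj(d,u,v)[2].round(4) for u,v in((200,230),(300,315),(380,330),(245,255))])
E
```

```text
tin depth blob [0.48688721 0.16044047 0.07682471] 527 0.07686513685353494
post [0.50193584 0.28056664 0.11156108] 68 0.11217701715440923
disc (258.5, 264.5) 24.42344856262207 1864 0.05689434348555846 [0.48652683 0.32753208 0.056     ] mean [0.48627267 0.32703625 0.05930246]
((30.566303253173828, 29.57645606994629), (47.677757263183594, 47.94553756713867), 52.89249038696289) [0.48632542 0.32734703 0.056     ]
[([83, 40, 17, 4, 45], array([90.87, 41.6 ])), ([0, 65, 29, 6, 81], array([10.48, 68.36])), ([58, 68, 42, 5, 117], array([76.08, 70.16])), ([130, 70, 36, 5, 84], array([145.62,  72.46])), ([188, 114, 10, 41, 71], array([193.41, 132.87])), ([436, 244, 17, 19, 151], array([443.49, 253.07])), ([349, 432, 6, 30, 55], array([351.4 , 447.07])), ([611, 441, 13, 12, 99], array([616.  , 446.51]))]
1.6757503 [np.float64(0.001), np.float64(0.0017), np.float64(-0.0009), np.float64(0.0596)]
```

```bash
cat >> h.py <<'E'
from scipy.spatial.transform import Rotation as Rn
def pose():
    s=sense(); w,x,y,z=s['tcp_rot']; return np.array(s['tcp_pos']),Rn.from_quat([x,y,z,w]),s
def rows(targets,xang=None,n=None):
    """tool-frame offsets through world targets; prints info"""
    p,R,s=pose(); M=R.as_matrix(); a=np.arctan2(M[1,0],M[0,0])
    print('t',s['time'],'p',p.round(4),'xang',a.round(4),'zdir',M[:,2].round(3),'j',np.round(s['joint_positions'],3),'F',np.round(s['ft_force'],2),'w',round(s['gripper_width'],4))
    for t in targets:
        d=M.T@(np.array(t)-p); print(np.array(t).round(4),'off',d.round(4)); p=np.array(t)
E
python3 - <<'E'
from h import *
rows([(.28,-.1,.23),(.4254,.1477,.16)])
E
```

```text
t 0.85 p [ 0.1661 -0.5243  0.2314] xang 0.3068 zdir [ 0. -0. -1.] j [-1.367  0.087  1.371 -0.     1.684 -0.103] F [ 0.27 -0.81 -0.38] w 0.0852
[ 0.28 -0.1   0.23] off [ 0.2367 -0.3701  0.0013]
[0.4254 0.1477 0.16  ] off [ 0.2134 -0.1922  0.07  ]
```

```bash
python3 -m handwheel '{"offset":[[0.03,-0.046,0],[0.03,-0.046,0],[0.03,-0.046,0],[0.03,-0.046,0],[0.03,-0.046,0],[0.03,-0.046,0],[0.03,-0.046,0],[0.03,-0.046,0]],"twist":[0,0,0,0,0,0,0,0.11],"fingers":[0,0,0,0,0,0,0,0]}' 40
python3 - <<'E'
from h import *
rows([(.4254,.1477,.16),(.4254,.1477,.055)])
E
```

```text
time: 1.85
tcp_pos: [0.286, -0.0951, 0.2311]
tcp_rot: [0.0, 0.995, 0.095, 0.003]
ft_force: [0.7, -0.7, -0.1]
gripper_width: 0.0002
t 1.85 p [ 0.286  -0.0951  0.2311] xang 0.1905 zdir [ 0.006 -0.    -1.   ] j [-0.513 -0.501  1.854  0.003  1.783  0.868] F [ 0.71 -0.67 -0.15] w 0.0002
[0.4254 0.1477 0.16  ] off [ 0.1824 -0.2121  0.0719]
[0.4254 0.1477 0.055 ] off [-6.00e-04 -1.00e-04  1.05e-01]
```

```bash
python3 -m handwheel '{"offset":[[0.0365,-0.0425,0.014],[0.0365,-0.0425,0.014],[0.0365,-0.0425,0.014],[0.0365,-0.0425,0.014],[0.0365,-0.0425,0.014],[0,0,0.035],[0,0,0]],"twist":[0,0,0,0,0,0,0],"fingers":[0,0,0,0,0,0,0]}'
python3 - <<'E'
from h import *
rows([(.4254,.1477,.055)])
s=grab('side'); crop(s,230,190,340,305,6,'s2.png',1.3)
E
```

```text
time: 2.72
tcp_pos: [0.4309, 0.1604, 0.1275]
tcp_rot: [0.003, 0.995, 0.099, 0.009]
ft_force: [-0.5, -0.7, 0.1]
gripper_width: -0.0003
t 2.725 p [0.4309 0.1604 0.1275] xang 0.1978 zdir [ 0.018 -0.004 -1.   ] j [ 0.239 -0.082  1.748 -0.008  1.459  1.613] F [-0.48 -0.67  0.05] w -0.0003
[0.4254 0.1477 0.055 ] off [-0.0091  0.0108  0.0725]
```

View pics/s2.png

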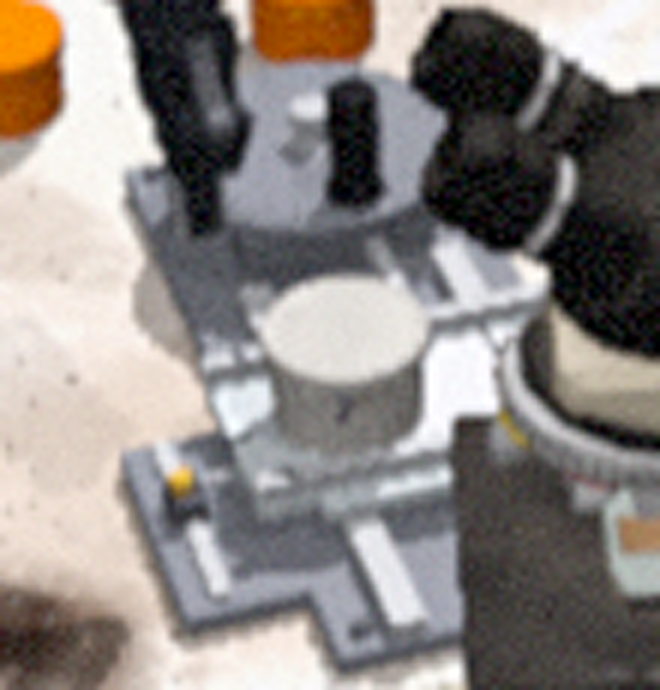

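```bash
python3 -m handwheel '{"offset":[[-0.009,0.011,0.02],[0,0,0.025],[0,0,0.027],[0,0,0]],"twist":[0,0,0,0],"fingers":[0,0,0,0]}'
python3 - <<'E'
from h import *
rows([])
p,_,_=pose(); print(tobed(p))
E
```

```text
time: 3.28
tcp_pos: [0.4335, 0.1463, 0.0662]
tcp_rot: [0.002, 0.995, 0.096, 0.02]
ft_force: [-0.3, 0.4, -0.3]
gripper_width: -0.0002
t 3.275 p [0.4335 0.1463 0.0662] xang 0.1922 zdir [ 0.041  0.001 -0.999] j [ 0.207 -0.052  1.849 -0.008  1.305  1.587] F [-0.31  0.44 -0.32] w -0.0002
[-8.73788535e-02 -1.19967408e-05]
```

```bash
python3 -m handwheel '{"offset":[[-0.002,0,0.006],[0,0,0.004],[0.005,0,0],[0.006,0,0],[0.006,0,0],[0.006,0,0],[0.006,0,0]],"twist":[0,0,0,0,0,0,0],"fingers":[0,0,0,0,0,0,0]}'
python3 - <<'E'
from h import *
rows([])
p,_,_=pose(); print(tobed(p))
E
```

```text
time: 4.15
tcp_pos: [0.4648, 0.1518, 0.0625]
tcp_rot: [0.001, 0.995, 0.095, 0.024]
ft_force: [-1.2, 0.3, -0.7]
gripper_width: 0.0002
t 4.15 p [0.4648 0.1518 0.0625] xang 0.1911 zdir [ 0.048  0.002 -0.999] j [ 0.205  0.018  1.788 -0.008  1.288  1.586] F [-1.2   0.32 -0.74] w 0.0002
[-0.05555565 -0.00067026]
```

```bash
python3 -m handwheel '{"offset":[[0.005,0,0],[0.003,0,0],[0,0,0],[-0.02,0,-0.005],[-0.05,0,-0.03],[-0.05,0,-0.03],[-0.05,0,-0.02],[0,0,0]],"twist":[0,0,0,0,0,0,0,0],"fingers":[0,0,0,0,0,0,0,0]}'
python3 - <<'E'
from h import *
rows([])
d=avg('top',6)
ov=[(X,(0,0,255)) for X in B(model(),(.5192,.1633),.196)]
crop(d,286,216,366,306,7,'t3.png',1.6)
s=avg('side',3); crop(s,230,190,340,305,6,'s3.png',1.3)
E
```

```text
time: 5.15
tcp_pos: [0.3011, 0.1207, 0.1434]
tcp_rot: [0.001, 0.995, 0.095, 0.028]
ft_force: [0.3, 0.2, -0.1]
gripper_width: 0.0001
t 5.15 p [0.3011 0.1207 0.1434] xang 0.1907 zdir [ 0.057  0.004 -0.998] j [ 0.214 -0.464  2.006 -0.008  1.543  1.594] F [ 0.28  0.16 -0.13] w 0.0001
```

View pics/t3.png

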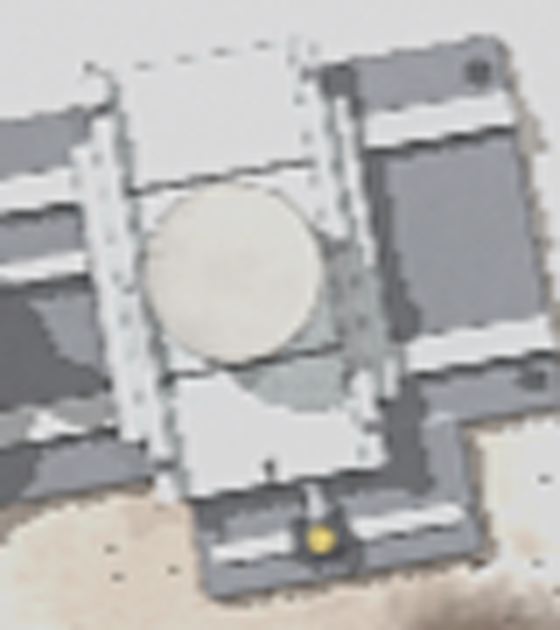

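View pics/s3.png

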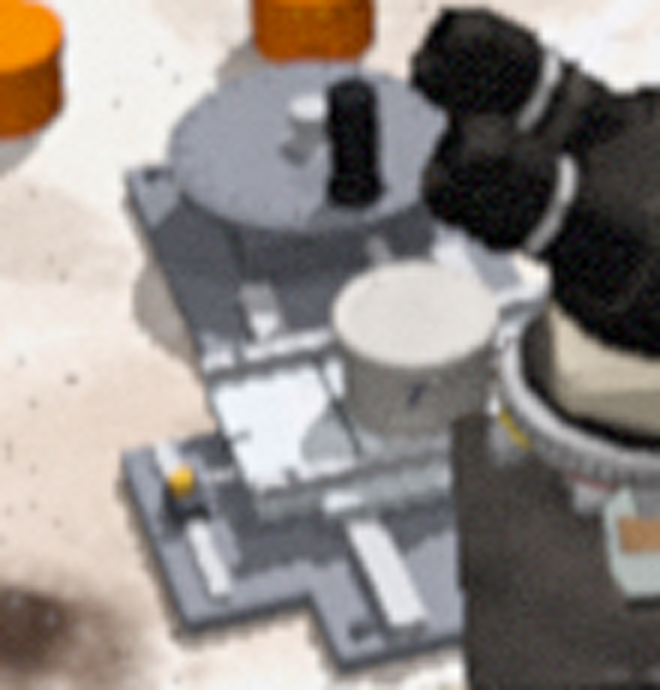

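```bash
cat >> h.py <<'E'
def lid(d,c0):
    # refine lid circle: radial edge search on upsampled grey; c0 pixel guess
    im=cv2.GaussianBlur(d['img'].astype(np.float32).mean(2),(0,0),.6)
    pts=[]
    for a in np.linspace(0,2*np.pi,120,endpoint=False):
        r=np.arange(9,16,.1); x=c0[0]+r*np.cos(a); y=c0[1]+r*np.sin(a)
        p=cv2.remap(im,x.astype(np.float32)[None],y.astype(np.float32)[None],cv2.INTER_CUBIC)[0]
        g=np.abs(np.gradient(p)); i=g[10:-10].argmax()+10; pts.append((x[i],y[i]))
    pts=np.array(pts)
    for _ in range(4):
        A=np.c_[2*pts,np.ones(len(pts))]; s=np.linalg.lstsq(A,(pts**2).sum(1),rcond=None)[0]
        r=np.sqrt(s[2]+s[0]**2+s[1]**2); e=np.abs(np.hypot(*(pts-s[:2]).T)-r); pts=pts[e<max(.35,1.5*np.median(e))]
    return s[:2],r,len(pts)
def darkline(d,a,b,half=2.0,n=40):
    # subpixel dark line between pixel pts a,b: returns fit
    im=d['img'].astype(np.float32).mean(2); a=np.array(a);b=np.array(b); t=(b-a)/np.linalg.norm(b-a); nn=np.array([-t[1],t[0]])
    q=[]
    for s in np.linspace(0,1,n):
        o=np.arange(-half,half+.01,.1); P=a+(b-a)*s+o[:,None]*nn
        v=cv2.remap(im,P[:,0].astype(np.float32)[None],P[:,1].astype(np.float32)[None],cv2.INTER_CUBIC)[0]
        w=np.clip(np.percentile(v,70)-v,0,None)**2; q.append((s,(w*o).sum()/w.sum()))
    q=np.array(q); k=np.polyfit(q[:,0],q[:,1],1); r=q[:,1]-np.polyval(k,q[:,0]); g=np.abs(r)<2*np.std(r); k=np.polyfit(q[g,0],q[g,1],1)
    return [a+(b-a)*s+np.polyval(k,s)*nn for s in(0,1)],np.std(r[g])
E
python3 - <<'E'
from h import *
import pickle
d=avg('top',6); pickle.dump(d,open('d3.pkl','wb'))
G=lambda x,y,s=7,u0=286,v0=216:(u0+(x+.5)/s-.5,v0+(y+.5)/s-.5)
c,r,n=lid(d,G(235,272)); T=onplane(d,*c,.076); print('lid',c,r,n,T)
L=[]
for a,b in(((140,189),(305,162)),((182,373),(225,366))):
    e,sd=darkline(d,G(*a),G(*b)); e=[onplane(d,*x,.032) for x in e]; L.append(e); print('line',np.round(e,4).tolist(),sd)
e,sd=darkline(d,G(270,358),G(338,347)); e2=[onplane(d,*x,.032) for x in e]; print('front R',np.round(e2,4).tolist(),sd)
f0=np.array([L[1][0],e2[1]]); b0=np.array(L[0])
for y in (b0,f0): dd=y[1]-y[0]; print('ang of bed x',np.arctan2(dd[1],dd[0])+np.pi/2)
t=np.array([np.cos(.196),np.sin(.196)])
dd=(b0[1]-b0[0])[:2]; nrm=np.array([-dd[1],dd[0]])/np.hypot(*dd); 
print('spacing',(b0.mean(0)-f0.mean(0))[:2]@nrm,'tin from mid',(T[:2]-(b0.mean(0)+f0.mean(0))[:2]/2)@nrm)
E
```

```text
lid [317.92028582 253.75937142] 13.441854434634516 56 [0.5186956  0.16800833 0.076     ]
line [[0.5497, 0.203, 0.032], [0.5626, 0.1387, 0.032]] 0.14414635901394635
line [[0.4776, 0.1845, 0.032], [0.4828, 0.1682, 0.032]] 0.28605944930636257
front R [[0.485, 0.1504, 0.032], [0.4904, 0.124, 0.032]] 0.12280137364684804
ang of bed x 0.19879736799963243
ang of bed x 0.20875210489215434
spacing 0.07404269555108593 tin from mid -0.00027620232748175045
```

Run:
```python
from h import *
import pickle
d=pickle.load(open('d3.pkl','rb'))
vv,uu=np.mgrid[230:285,295:345]
P=np.array([unproj(d,u,v) for u,v in zip(uu.ravel(),vv.ravel())])
m=(P[:,2]>.066)&(P[:,2]<.09); print('depth',P[m].mean(0),m.sum())
im=d['img']; hsv=im.astype(float); w=(hsv[:,:,0]-hsv[:,:,2]) # warm lid
mm=np.zeros(w.shape,np.uint8); mm[236:272,300:336]=(w>6)[236:272,300:336]
k,l,st,ce=cv2.connectedComponentsWithStats(mm); i=1+st[1:,4].argmax(); print(st[i],ce[i],onplane(d,*ce[i],.076))
(c,r)=cv2.minEnclosingCircle(np.argwhere(l==i)[:,::-1].astype(np.float32));print(c,r,onplane(d,*c,.076))
```

```text
depth [0.51652526 0.16618082 0.07686045] 534
[317 263   4   3   5] [318.2 264.4] [0.49034789 0.16652779 0.076     ]
(318.5, 264.0) 1.8028756380081177 [0.49143301 0.16575615 0.076     ]
```

Run:
```python
from h import *
s=cams.get_image('side')
G=lambda x,y,k=6,u0=230,v0=190:(u0+(x+.5)/k-.5,v0+(y+.5)/k-.5)
T=onplane(s,*G(414,315),.076);a=onplane(s,*G(325,365),.032);b=onplane(s,*G(356,450),.032)
print(T,a,b); dd=(a-b)[:2]; print(np.arctan2(dd[1],dd[0])-np.pi/2); nrm=np.array([dd[1],-dd[0]])/np.hypot(*dd); print((T-a)[:2]@nrm)
for n,p,h in(('axiscap',(307,105),.07),('posttop',(353,92),.112)): print(n,onplane(s,*G(*p),h))
```

```text
[0.51404817 0.16836517 0.076     ] [0.47757236 0.19631911 0.032     ] [0.48536645 0.13818548 0.032     ]
0.13327710376966517
0.032437731487245325
axiscap [0.48347352 0.33810864 0.07      ]
posttop [0.50097155 0.28272312 0.112     ]
```

Run:
```python
from h import *
import pickle
s=avg('side',6); pickle.dump(s,open('s3.pkl','wb'))
crop(s,260,228,330,278,11,'s4.png',1.3)
```

```text
(no output)
```

View pics/s4.png

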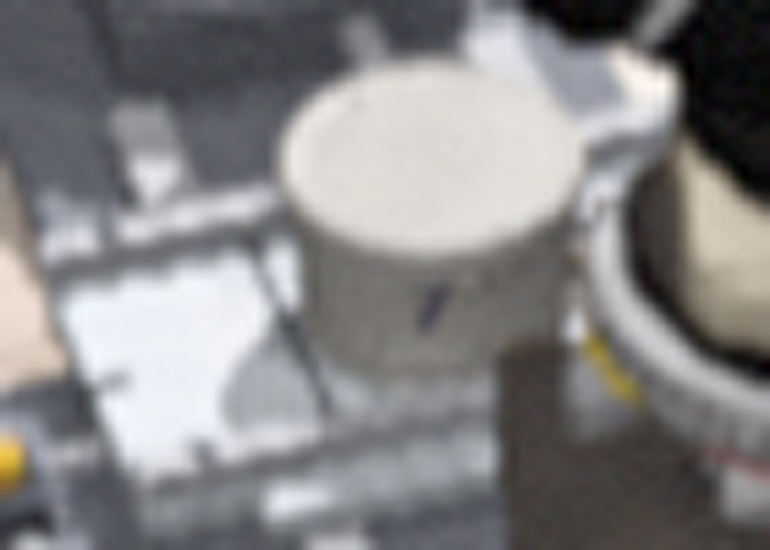

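Run:
```python
from h import *
s=cams.get_image('side')
G=lambda x,y,k=11,u0=260,v0=228:(u0+(x+.5)/k-.5,v0+(y+.5)/k-.5)
w=lambda x,y,h: tobed(onplane(s,*G(x,y),h),yaw=.2)
for n,a in dict(lid=(431,156,.076),l1=(255,245,.032),l2=(325,410,.032),fe1=(65,310,.032),fe2=(135,475,.032),mark=(115,380,.032),tip=(95,447,.032)).items(): print(n,w(*a).round(4))
```

```text
lid [-0.0033  0.0072]
l1 [-0.036   0.0439]
l2 [-0.038  -0.0189]
fe1 [-0.0838  0.0357]
fe2 [-0.0842 -0.0261]
mark [-0.0797  0.0074]
tip [-0.0901 -0.0138]
```

```bash
python3 - <<'E'
from h import *
rows([tuple(B([(-.11,0,.075)],(.5192,.1633),.196)[0]),tuple(B([(-.062,0,.062)],(.5192,.1633),.196)[0])])
E
python3 -m handwheel '{"offset":[[0.045,0,0.025],[0.05,0.0,0.025],[0.02,0,0.015],[0,0,0]],"twist":[0,0,0,0],"fingers":[0,0,0,0]}'
python3 - <<'E'
from h import *
rows([tuple(B([(-.062,0,.062)],(.5192,.1633),.196)[0]),tuple(B([(-.0453,0,.062)],(.5192,.1633),.196)[0])])
E
```

```text
t 6.3 p [0.3016 0.1206 0.1411] xang 0.1903 zdir [ 0.049  0.003 -0.999] j [ 0.213 -0.455  2.005 -0.008  1.543  1.594] F [-0.68 -0.16  0.99] w 0.0001
[0.4113 0.1419 0.075 ] off [ 0.1084 -0.0006  0.0715]
[0.4584 0.1512 0.062 ] off [ 0.0473 -0.0004  0.0153]
time: 6.8
tcp_pos: [0.4225, 0.1436, 0.0828]
tcp_rot: [0.001, 0.995, 0.095, 0.028]
ft_force: [-0.5, 0.1, -0.2]
gripper_width: 0.0
t 6.8 p [0.4225 0.1436 0.0828] xang 0.1905 zdir [ 0.056  0.004 -0.998] j [ 0.206 -0.106  1.864 -0.008  1.328  1.588] F [-0.47  0.08 -0.18] w 0.0
[0.4584 0.1512 0.062 ] off [ 0.0355 -0.0009  0.0228]
[0.4748 0.1545 0.062 ] off [ 0.0167 -0.0001  0.0009]
```

```bash
python3 -m handwheel '{"offset":[[0.016,0,0.013],[0.016,0,0.01],[0.003,0,0.0]],"twist":[0,0,0],"fingers":[0,0,0]}'
python3 - <<'E'
from h import *
rows([tuple(B([(-.0453,0,.062)],(.5192,.1633),.196)[0])]); print(tobed(pose()[0]))
E
```

```text
time: 7.18
tcp_pos: [0.4574, 0.1504, 0.0632]
tcp_rot: [0.001, 0.995, 0.095, 0.028]
ft_force: [-0.6, 0.7, -0.8]
gripper_width: 0.0
t 7.175 p [0.4574 0.1504 0.0632] xang 0.1909 zdir [ 0.056  0.004 -0.998] j [ 0.205 -0.006  1.811 -0.008  1.28   1.587] F [-0.59  0.72 -0.76] w 0.0
[0.4748 0.1545 0.062 ] off [ 0.0178 -0.0007  0.0022]
[-0.06317995 -0.00063466]
```

```bash
python3 -m handwheel '{"offset":[[0.006,0,0.001],[0.006,0,0],[0.003,0,0],[0.002,0,0]],"twist":[0,0,0,0],"fingers":[0,0,0,0]}'
python3 - <<'E'
from h import *
rows([tuple(B([(-.0453,0,.062)],(.5192,.1633),.196)[0])]); print(tobed(pose()[0]))
E
```

```text
time: 7.68
tcp_pos: [0.474, 0.1538, 0.0655]
tcp_rot: [0.0, 0.995, 0.095, 0.029]
ft_force: [-1.0, -0.2, -0.4]
gripper_width: 0.0
t 7.675 p [0.474  0.1538 0.0655] xang 0.1913 zdir [ 0.058  0.005 -0.998] j [ 0.205  0.029  1.772 -0.008  1.284  1.586] F [-1.02 -0.2  -0.43] w 0.0
[0.4748 0.1545 0.062 ] off [ 0.0007 -0.0006  0.0036]
[-0.04620951 -0.00052739]
```

```bash
python3 -m handwheel '{"offset":[[0.002,0,0.001],[0,0,0],[-0.03,0,-0.005],[-0.05,0,-0.03],[-0.05,0,-0.04],[-0.03,0,-0.03],[0,0,-0.01]],"twist":[0,0,0,0,-0.18,-0.18,-0.18],"fingers":[0,0,0,0,0.2,0.3,0.4]}'
python3 - <<'E'
from h import *
rows([])
import pickle
d=avg('top',6);s=avg('side',6);pickle.dump((d,s),open('p4.pkl','wb'))
crop(d,286,216,366,306,7,'t5.png',1.6)
crop(s,260,228,330,278,11,'s5.png',1.3)
G=lambda x,y,s=7,u0=286,v0=216:(u0+(x+.5)/s-.5,v0+(y+.5)/s-.5)
c,r,n=lid(d,G(234,268)); print(c,r,n,tobed(onplane(d,*c,.076),(.5201,.1626),.2))
E
```

```text
time: 8.55
tcp_pos: [0.3118, 0.1173, 0.1714]
tcp_rot: [0.009, 0.93, 0.365, 0.029]
ft_force: [0.2, 0.9, -0.9]
gripper_width: 0.0343
t 8.55 p [0.3118 0.1173 0.1714] xang 0.7491 zdir [ 0.06   0.005 -0.998] j [ 0.196 -0.454  1.945 -0.007  1.591  1.018] F [ 0.23  0.86 -0.89] w 0.0343
[317.75564735 253.02378617] 13.376854473530084 61 [0.00170876 0.00567191]
```

View pics/t5.png

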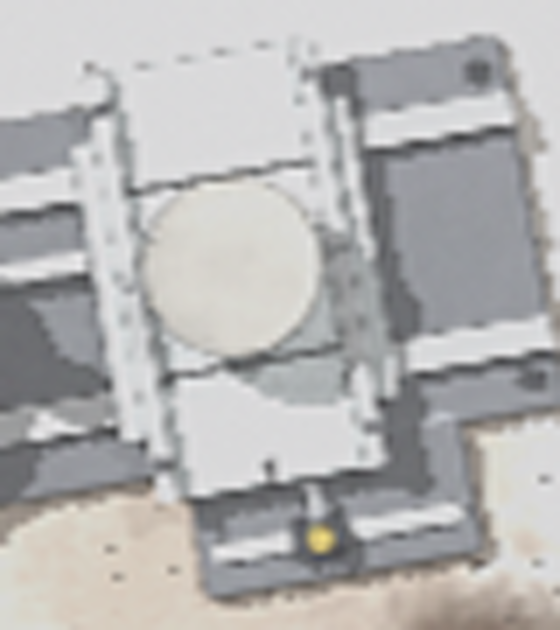

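View pics/s5.png

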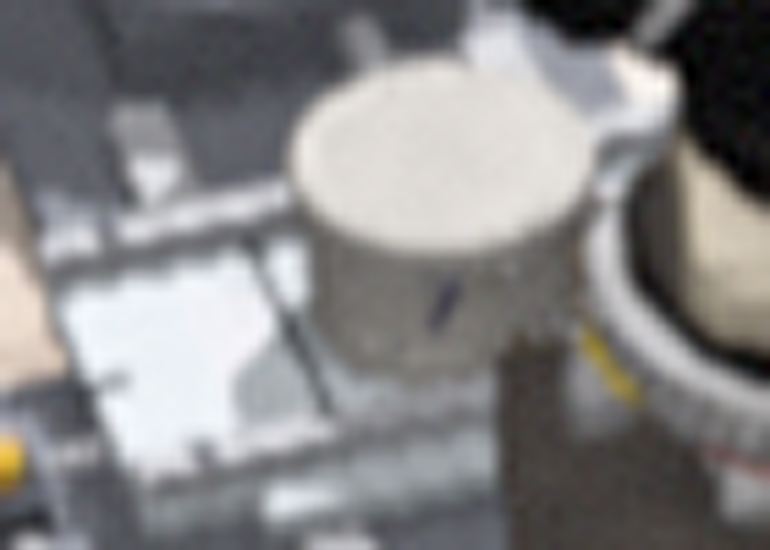

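Run:
```python
from h import *
rows([(.5019,.2795,.16)])
```

```text
t 9.15 p [0.3121 0.1175 0.1686] xang 0.7424 zdir [ 0.053  0.003 -0.999] j [ 0.196 -0.446  1.945 -0.007  1.59   1.025] F [-0.14 -0.53  0.72] w 0.0344
[0.5019 0.2795 0.16  ] off [0.2489 0.0083 0.0191]
```

```bash
python3 -m handwheel '{"offset":[[0.05,0.002,0],[0.05,0.002,0],[0.05,0.002,0],[0.05,0.002,0],[0.035,0,0],[0,0,0],[0,0,0],[0,0,0],[0,0,0],[0,0,0]],"twist":[0,0,0,0,0,-0.185,-0.185,-0.185,-0.185,-0.185],"fingers":[0.4,0.4,0.4,0.4,0.4,0.4,0.4,0.4,0.4,0.4]}'
python3 - <<'E'
from h import *
rows([(.5019,.2795,.16)])
E
```

```text
time: 10.4
tcp_pos: [0.4976, 0.2758, 0.1733]
tcp_rot: [0.018, 0.668, 0.744, 0.016]
ft_force: [0.1, 0.2, -0.3]
gripper_width: 0.0343
t 10.4 p [0.4976 0.2758 0.1733] xang 1.678 zdir [ 0.048 -0.    -0.999] j [ 0.418  0.118  1.453 -0.02   1.527  0.311] F [ 0.08  0.24 -0.26] w 0.0343
[0.5019 0.2795 0.16  ] off [0.0033 0.004  0.0135]
```

```bash
python3 -m handwheel '{"offset":[[0,0,0],[0,0,0],[0,0,0],[0,0,0],[0,0,0],[0,0,0],[0,0,0],[0,0,0],[0,0,0],[0,0,0]],"twist":[-0.186,-0.186,-0.186,-0.186,-0.186,-0.186,-0.186,-0.186,-0.186,-0.186],"fingers":[0.4,0.4,0.4,0.4,0.4,0.4,0.4,0.4,0.4,0.4]}' >/dev/null
python3 -m handwheel '{"offset":[[0,0,0],[0,0,0],[0,0,0],[0,0,0]],"twist":[-0.186,-0.186,-0.186,-0.186],"fingers":[0.4,0.4,0.4,0.4]}'
python3 - <<'E'
from h import *
rows([(.5019,.2795,.14)])
import pickle
s=avg('side',3); crop(s,240,160,340,260,6,'s6.png',1.3)
E
```

```text
time: 12.15
tcp_pos: [0.4981, 0.2762, 0.1652]
tcp_rot: [0.014, -0.549, 0.836, -0.012]
ft_force: [0.1, -0.2, 1.0]
gripper_width: 0.0342
t 12.15 p [0.4981 0.2762 0.1652] xang -1.98 zdir [ 0.036 -0.005 -0.999] j [ 0.418  0.132  1.454 -0.02   1.525 -2.314] F [ 0.11 -0.18  0.97] w 0.0342
[0.5019 0.2795 0.14  ] off [-0.0043 -0.0013  0.0253]
```

View pics/s6.png

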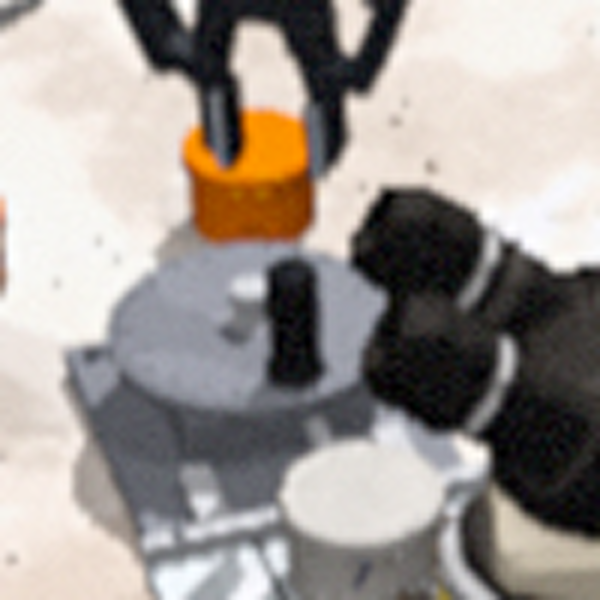

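```bash
python3 -m handwheel '{"offset":[[-0.004,-0.001,0.012],[0,0,0.01],[0,0,0]],"twist":[-0.15,0,0],"fingers":[0.4,0.4,0.4]}'
python3 - <<'E'
from h import *
rows([(.502,.2795,.08)])
s=avg('side',2); crop(s,240,160,340,260,6,'s7.png',1.3)
E
```

```text
time: 12.68
tcp_pos: [0.5016, 0.2793, 0.1424]
tcp_rot: [0.013, -0.603, 0.797, -0.013]
ft_force: [0.7, -0.1, -0.0]
gripper_width: 0.0344
t 12.675 p [0.5016 0.2793 0.1424] xang -1.8462 zdir [ 0.036 -0.006 -0.999] j [ 0.421  0.154  1.475 -0.02   1.482 -2.444] F [ 0.69 -0.15 -0.03] w 0.0344
[0.502  0.2795 0.08  ] off [0.     0.0019 0.0623]
```

View pics/s7.png

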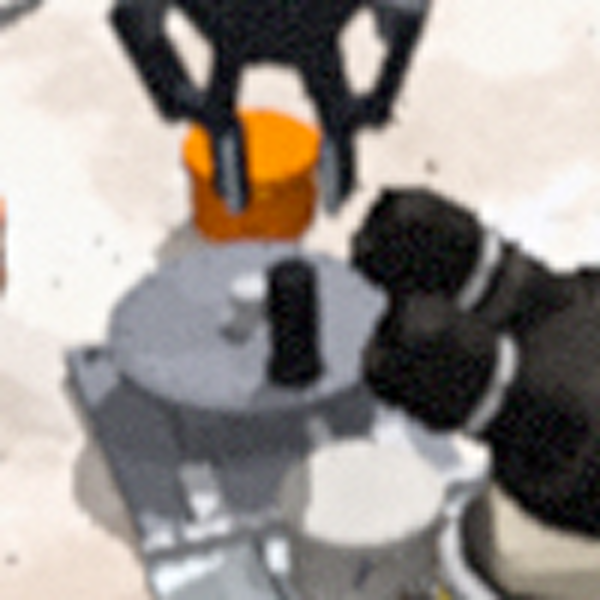

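```bash
python3 -m handwheel '{"offset":[[0,0.002,0.016],[0,0.001,0.014],[0,0,0.014],[0,0,0.01],[0,0,0]],"twist":[0,0,0,0,0],"fingers":[0.4,0.4,0.4,0.4,0.4]}'
python3 - <<'E'
from h import *
rows([(.502,.2795,.08)])
E
```

```text
time: 13.4
tcp_pos: [0.5007, 0.2799, 0.0852]
tcp_rot: [0.013, -0.603, 0.798, -0.013]
ft_force: [-0.7, -0.3, -0.0]
gripper_width: 0.0339
t 13.4 p [0.5007 0.2799 0.0852] xang -1.8473 zdir [ 0.037 -0.005 -0.999] j [ 0.422  0.192  1.549 -0.02   1.37  -2.439] F [-0.66 -0.27 -0.  ] w 0.0339
[0.502  0.2795 0.08  ] off [ 0.0001 -0.0012  0.0053]
```

```bash
cat >> h.py <<'E'
A=np.array([.4864,.3273])
def orbit(dphi,dtw,n,rho=.049,z=.083):
    p,R,s=pose(); M=R.as_matrix(); a=np.arctan2(M[1,0],M[0,0]); ph=np.arctan2(p[1]-A[1],p[0]-A[0])
    print('t',s['time'],'p',p.round(4),'xang',a.round(3),'phi',ph.round(4),'rho',np.hypot(*(p[:2]-A)).round(4),'F',np.round(s['ft_force'],2),'T',np.round(s['ft_torque'],2),'j',np.round(s['joint_positions'],2),'zd',M[:,2].round(3))
    o=[]
    for i in range(n):
        ph+=dphi; t=A+rho*np.array([np.cos(ph),np.sin(ph)]); d=t-p[:2]
        x=np.array([np.cos(a),np.sin(a)]); y=np.array([np.sin(a),-np.cos(a)])
        o.append([round(float(d@x),4),round(float(d@y),4),round((p[2]-z)/n,4)]); p=np.r_[t,p[2]]; a-=dtw
    print(json.dumps(o))
E
python3 - <<'E'
from h import *
orbit(-.14,.117,8)
E
```

```text
t 13.4 p [0.5007 0.2799 0.0852] xang -1.847 phi -1.2774 rho 0.0495 F [-0.66 -0.27 -0.  ] T [-0.02  0.06  0.03] j [ 0.42  0.19  1.55 -0.02  1.37 -2.44] zd [ 0.037 -0.005 -0.999]
[[0.0029, 0.0063, 0.0003], [0.0031, 0.0061, 0.0003], [0.003, 0.0062, 0.0003], [0.0029, 0.0062, 0.0003], [0.0027, 0.0063, 0.0003], [0.0026, 0.0064, 0.0003], [0.0024, 0.0064, 0.0003], [0.0023, 0.0065, 0.0003]]
```

```bash
python3 -m handwheel '{"offset":[[0.003,0.0063,0.0003],[0.003,0.0061,0.0003],[0.003,0.0062,0.0003],[0.0029,0.0062,0.0003],[0.0027,0.0063,0.0003]],"twist":[0.117,0.117,0.117,0.117,0.117],"fingers":[0.4,0.4,0.4,0.4,0.4]}'
python3 - <<'E'
from h import *
orbit(-.14,.117,8)
E
```

```text
time: 14.02
tcp_pos: [0.4706, 0.2808, 0.0848]
tcp_rot: [0.02, -0.337, 0.941, -0.012]
ft_force: [3.1, -2.3, -1.3]
gripper_width: 0.0344
t 14.025 p [0.4706 0.2808 0.0848] xang -2.453 phi -1.8988 rho 0.0491 F [ 3.14 -2.28 -1.29] T [-0.38 -0.36 -0.04] j [ 0.45  0.13  1.62 -0.03  1.35 -1.8 ] zd [ 0.046 -0.008 -0.999]
[[0.0031, 0.0061, 0.0002], [0.0031, 0.0061, 0.0002], [0.0029, 0.0062, 0.0002], [0.0028, 0.0063, 0.0002], [0.0026, 0.0063, 0.0002], [0.0025, 0.0064, 0.0002], [0.0023, 0.0064, 0.0002], [0.0022, 0.0065, 0.0002]]
```

```bash
python3 -m handwheel '{"offset":[[0.0031,0.0061,0.0002],[0.0031,0.0061,0.0002],[0.0029,0.0062,0.0002],[0.0028,0.0063,0.0002],[0.0026,0.0063,0.0002],[0.0025,0.0064,0.0002],[0.0023,0.0064,0.0002],[0.0022,0.0065,0.0002]],"twist":[0.117,0.117,0.117,0.117,0.117,0.117,0.117,0.117],"fingers":[0.4,0.4,0.4,0.4,0.4,0.4,0.4,0.4]}'
python3 - <<'E'
from h import *
orbit(-.14,.117,8)
d=avg('top',3); crop(d,226,206,366,306,5,'t8.png',1.5)
E
```

```text
time: 15.02
tcp_pos: [0.4416, 0.3123, 0.0849]
tcp_rot: [0.029, 0.142, 0.989, -0.01]
ft_force: [-3.9, -4.4, 3.1]
gripper_width: 0.0345
t 15.025 p [0.4416 0.3123 0.0849] xang 2.857 phi -2.8176 rho 0.0473 F [-3.9  -4.43  3.14] T [-0.72  0.47 -0.12] j [ 0.54  0.12  1.63 -0.05  1.36 -0.73] zd [ 0.054 -0.029 -0.998]
[[0.0049, 0.0049, 0.0002], [0.0034, 0.006, 0.0002], [0.0032, 0.006, 0.0002], [0.0031, 0.0061, 0.0002], [0.003, 0.0062, 0.0002], [0.0028, 0.0062, 0.0002], [0.0027, 0.0063, 0.0002], [0.0025, 0.0064, 0.0002]]
```

View pics/t8.png

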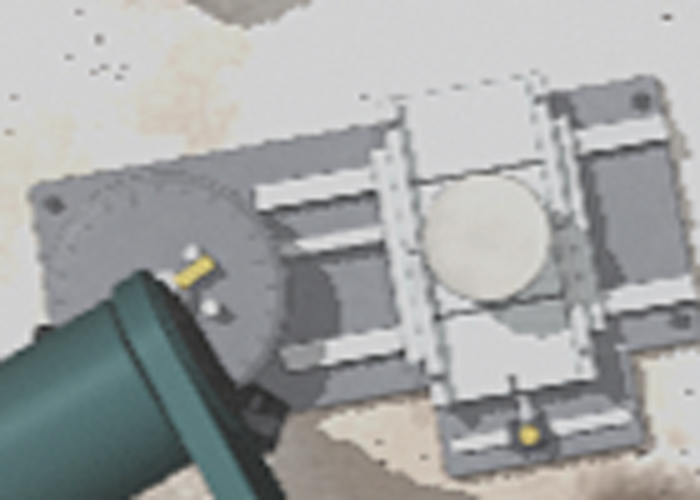

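Run:
```python
from h import *
orbit(-.14,.175,8)
```

```text
t 15.175 p [0.4414 0.313  0.0847] xang 2.863 phi -2.8338 rho 0.0472 F [-3.99 -4.01  1.34] T [-0.58  0.52 -0.07] j [ 0.54  0.12  1.63 -0.05  1.36 -0.74] zd [ 0.053 -0.027 -0.998]
[[0.0049, 0.005, 0.0002], [0.0036, 0.0058, 0.0002], [0.0038, 0.0057, 0.0002], [0.004, 0.0056, 0.0002], [0.0042, 0.0054, 0.0002], [0.0044, 0.0053, 0.0002], [0.0046, 0.0051, 0.0002], [0.0047, 0.005, 0.0002]]
```

Run:
```python
from h import *
orbit(-.14,.09,8)
```

```text
t 15.175 p [0.4414 0.313  0.0847] xang 2.863 phi -2.8338 rho 0.0472 F [-3.99 -4.01  1.34] T [-0.58  0.52 -0.07] j [ 0.54  0.12  1.63 -0.05  1.36 -0.74] zd [ 0.053 -0.027 -0.998]
[[0.0049, 0.005, 0.0002], [0.0031, 0.0061, 0.0002], [0.0028, 0.0063, 0.0002], [0.0025, 0.0064, 0.0002], [0.0021, 0.0065, 0.0002], [0.0018, 0.0066, 0.0002], [0.0015, 0.0067, 0.0002], [0.0011, 0.0068, 0.0002]]
```

```bash
python3 -m handwheel '{"offset":[[0.004,0.0055,0.0002],[0.0031,0.0061,0.0002],[0.0028,0.0063,0.0002],[0.0025,0.0064,0.0002],[0.0021,0.0065,0.0002],[0.0018,0.0066,0.0002],[0.0015,0.0067,0.0002]],"twist":[0.09,0.09,0.09,0.09,0.09,0.09,0.09],"fingers":[0.4,0.4,0.4,0.4,0.4,0.4,0.4]}'
python3 - <<'E'
from h import *
orbit(-.14,.08,7)
E
```

```text
time: 16.05
tcp_pos: [0.4455, 0.3543, 0.085]
tcp_rot: [0.028, 0.446, 0.895, -0.007]
ft_force: [-4.3, -1.8, 2.7]
gripper_width: 0.0345
t 16.05 p [0.4455 0.3543 0.085 ] xang 2.216 phi 2.5578 rho 0.049 F [-4.31 -1.85  2.66] T [-0.37  0.71 -0.08] j [ 0.6   0.2   1.54 -0.06  1.39 -0.03] zd [ 0.044 -0.036 -0.998]
[[0.0018, 0.0066, 0.0003], [0.0014, 0.0067, 0.0003], [0.001, 0.0068, 0.0003], [0.0006, 0.0068, 0.0003], [0.0002, 0.0069, 0.0003], [-0.0002, 0.0069, 0.0003], [-0.0006, 0.0068, 0.0003]]
```

```bash
python3 -m handwheel '{"offset":[[0.0018,0.0066,0.0003],[0.0014,0.0067,0.0003],[0.001,0.0068,0.0003],[0.0006,0.0068,0.0003],[0.0002,0.0069,0.0003]],"twist":[0.08,0.08,0.08,0.08,0.08],"fingers":[0.4,0.4,0.4,0.4,0.4]}'
python3 - <<'E'
from h import *
orbit(-.14,.08,7)
d=avg('top',4); crop(d,286,216,366,306,7,'t9.png',1.6)
s=avg('side',3); crop(s,245,228,330,278,9,'s9.png',1.3)
E
```

```text
time: 16.68
tcp_pos: [0.4686, 0.3759, 0.0852]
tcp_rot: [0.024, 0.618, 0.786, -0.003]
ft_force: [-2.8, 0.1, 1.4]
gripper_width: 0.0343
t 16.675 p [0.4686 0.3759 0.0852] xang 1.809 phi 1.9213 rho 0.0517 F [-2.85  0.08  1.41] T [-0.02  0.59 -0.09] j [ 0.61  0.27  1.46 -0.05  1.41  0.38] zd [ 0.033 -0.035 -0.999]
[[-0.0024, 0.0072, 0.0003], [-0.0001, 0.0069, 0.0003], [-0.0005, 0.0068, 0.0003], [-0.0009, 0.0068, 0.0003], [-0.0013, 0.0067, 0.0003], [-0.0017, 0.0066, 0.0003], [-0.0021, 0.0065, 0.0003]]
```

View pics/t9.png

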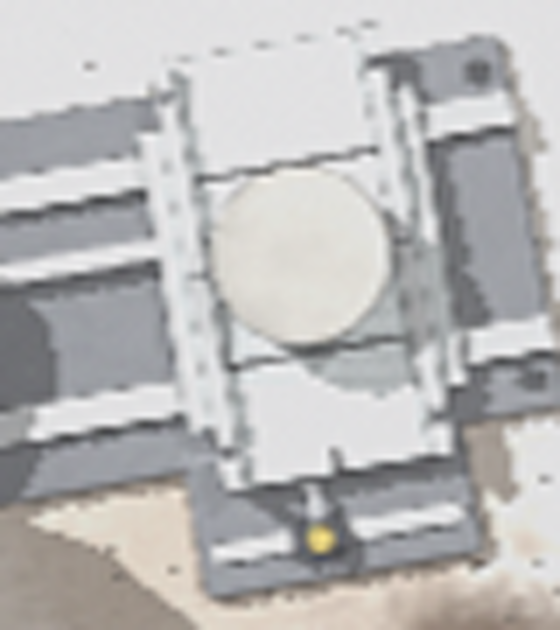

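View pics/s9.png

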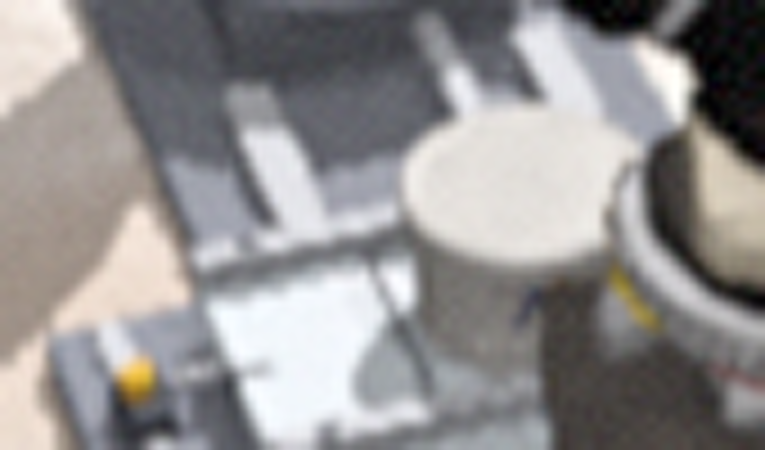

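```bash
python3 -m handwheel '{"offset":[[-0.002,0.007,0.0003],[0,0,0],[0,0,0]],"twist":[0.08,0,0],"fingers":[0.4,0.4,0.4]}'
python3 - <<'E'
from h import *
import pickle
d=avg('top',6); pickle.dump(d,open('d10.pkl','wb'))
orbit(.14,-.1,10)
crop(d,310,270,350,300,14,'t10.png',1.6)
E
```

```text
time: 17.4
tcp_pos: [0.4763, 0.375, 0.0853]
tcp_rot: [0.025, 0.647, 0.762, -0.002]
ft_force: [-0.3, 0.0, -1.2]
gripper_width: 0.0341
t 17.7 p [0.476  0.3752 0.0852] xang 1.731 phi 1.7841 rho 0.049 F [ 0.38 -1.34  0.74] T [ 0.01 -0.01 -0.  ] j [ 0.6   0.28  1.45 -0.05  1.41  0.45] zd [ 0.035 -0.035 -0.999]
[[-0.0008, -0.0068, 0.0002], [-0.0011, -0.0068, 0.0002], [-0.0014, -0.0067, 0.0002], [-0.0016, -0.0067, 0.0002], [-0.0019, -0.0066, 0.0002], [-0.0022, -0.0065, 0.0002], [-0.0024, -0.0064, 0.0002], [-0.0027, -0.0063, 0.0002], [-0.0029, -0.0062, 0.0002], [-0.0032, -0.0061, 0.0002]]
```

View pics/t10.png

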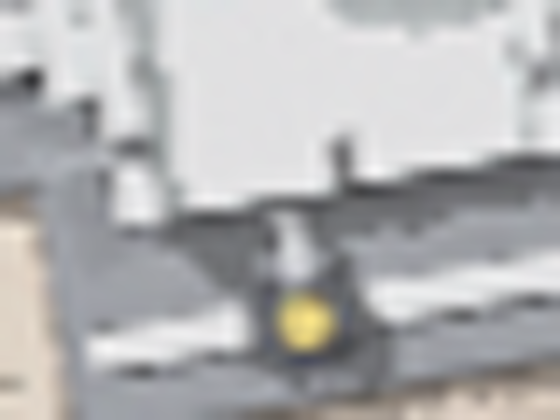

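```bash
cat >> h.py <<'E'
def markptr(d,mu,mv,pu,pv,yaw=.2):
    """subpixel dark mark column near (mu), rows mv list; bright pointer near pu, rows pv"""
    im=d['img'].astype(np.float32).mean(2); M=[];Pt=[]
    for v in mv:
        x=np.arange(mu-3,mu+3.01,.1); p=cv2.remap(im,x.astype(np.float32)[None],np.full((1,len(x)),v,np.float32),cv2.INTER_CUBIC)[0]
        w=np.clip(np.percentile(p,60)-p-8,0,None); M.append(tobed(onplane(d,(w*x).sum()/w.sum(),v,.032),yaw=yaw) if w.sum()>0 else [np.nan]*2)
    for v in pv:
        x=np.arange(pu-2.5,pu+2.51,.1); p=cv2.remap(im,x.astype(np.float32)[None],np.full((1,len(x)),v,np.float32),cv2.INTER_CUBIC)[0]
        w=np.clip(p-np.percentile(p,50)-4,0,None); Pt.append(tobed(onplane(d,(w*x).sum()/w.sum(),v,.032),yaw=yaw))
    M=np.array(M)*1e3;Pt=np.array(Pt)*1e3; print('mark',M.round(2).tolist());print('ptr',Pt.round(2).tolist())
    print('mark-ptr y mm',np.nanmedian(M[:,1])-np.median(Pt[:,1]))
E
python3 - <<'E'
from h import *
import pickle
d=pickle.load(open('d10.pkl','rb'))
markptr(d,334,[279.5,280,280.5,281,281.5],330.4,[285.5,286,286.5,287,287.5])
d=pickle.load(open('d3.pkl','rb'))
markptr(d,324,[281.5,282,282.5,283],330.4,[285.5,286,286.5,287,287.5])
E
```

```text
mark [[-74.75, -26.31], [-76.05, -25.81], [-77.4, -25.61], [-78.77, -25.55], [-80.14, -25.45]]
ptr [[-89.03, -13.1], [-90.46, -13.41], [-91.88, -13.58], [-93.26, -13.56], [-94.61, -13.39]]
mark-ptr y mm -12.203353232216752
mark [[-75.37, 1.46], [-76.69, 1.82], [-78.06, 1.92], [-79.45, 1.89]]
ptr [[-89.02, -13.08], [-90.47, -13.41], [-91.88, -13.61], [-93.27, -13.64], [-94.65, -13.63]]
mark-ptr y mm 15.4633238603334
```

Run:
```python
from h import *
orbit(.14,-.13,10)
```

```text
t 17.7 p [0.476  0.3752 0.0852] xang 1.731 phi 1.7841 rho 0.049 F [ 0.38 -1.34  0.74] T [ 0.01 -0.01 -0.  ] j [ 0.6   0.28  1.45 -0.05  1.41  0.45] zd [ 0.035 -0.035 -0.999]
[[-0.0008, -0.0068, 0.0002], [-0.0009, -0.0068, 0.0002], [-0.001, -0.0068, 0.0002], [-0.001, -0.0068, 0.0002], [-0.0011, -0.0068, 0.0002], [-0.0012, -0.0068, 0.0002], [-0.0012, -0.0067, 0.0002], [-0.0013, -0.0067, 0.0002], [-0.0014, -0.0067, 0.0002], [-0.0014, -0.0067, 0.0002]]
```

```bash
python3 -m handwheel '{"offset":[[-0.0008,-0.0068,0.0002],[-0.0009,-0.0068,0.0002],[-0.001,-0.0068,0.0002],[-0.001,-0.0068,0.0002],[-0.0011,-0.0068,0.0002],[-0.0012,-0.0068,0.0002],[-0.0012,-0.0067,0.0002],[-0.0013,-0.0067,0.0002],[-0.0014,-0.0067,0.0002]],"twist":[-0.13,-0.13,-0.13,-0.13,-0.13,-0.13,-0.13,-0.13,-0.13],"fingers":[0.4,0.4,0.4,0.4,0.4,0.4,0.4,0.4,0.4]}'
python3 - <<'E'
from h import *
orbit(.14,-.13,6)
d=avg('top',6); crop(d,286,216,366,306,7,'t11.png',1.6)
markptr(d,331.5,[280,280.5,281,281.5],330.4,[285.5,286,286.5,287,287.5])
E
```

```text
time: 18.82
tcp_pos: [0.4392, 0.3354, 0.0849]
tcp_rot: [0.022, 0.098, 0.995, -0.009]
ft_force: [-0.2, 4.9, -1.6]
gripper_width: 0.0342
t 18.825 p [0.4392 0.3354 0.0849] xang 2.945 phi 2.9711 rho 0.0479 F [-0.15  4.86 -1.59] T [0.65 0.17 0.03] j [ 0.57  0.15  1.59 -0.04  1.37 -0.79] zd [ 0.042 -0.023 -0.999]
[[0.0004, -0.0069, 0.0003], [-0.0007, -0.0068, 0.0003], [-0.0008, -0.0068, 0.0003], [-0.0009, -0.0068, 0.0003], [-0.0009, -0.0068, 0.0003], [-0.001, -0.0068, 0.0003]]
mark [[-75.46, -22.5], [-76.84, -22.46], [-78.22, -22.45], [-79.57, -22.26]]
ptr [[-89.02, -13.04], [-90.45, -13.35], [-91.88, -13.56], [-93.27, -13.6], [-94.62, -13.41]]
mark-ptr y mm -9.04008817293466
```

View pics/t11.png

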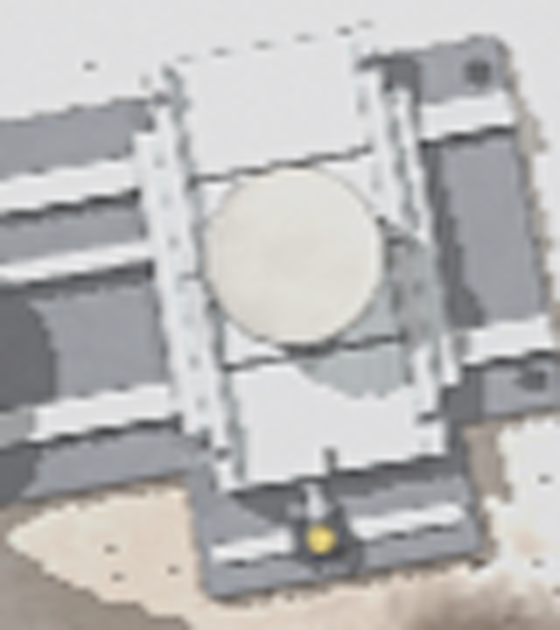

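```bash
python3 -m handwheel '{"offset":[[0.0002,-0.0069,0.0003],[-0.0007,-0.0068,0.0003],[-0.0008,-0.0068,0.0003],[-0.0009,-0.0068,0.0003],[-0.0005,-0.004,0.0002],[0,0,0]],"twist":[-0.13,-0.13,-0.13,-0.13,-0.08,0],"fingers":[0.4,0.4,0.4,0.4,0.4,0.4]}'
python3 - <<'E'
from h import *
orbit(.07,-.07,4)
d=avg('top',6)
markptr(d,330,[280,280.5,281,281.5],330.4,[285.5,286,286.5,287,287.5])
E
```

```text
time: 19.88
tcp_pos: [0.4426, 0.3069, 0.0852]
tcp_rot: [0.017, -0.204, 0.979, -0.014]
ft_force: [-1.1, 1.8, -0.2]
gripper_width: 0.0341
t 19.875 p [0.4426 0.3069 0.0852] xang -2.731 phi -2.7063 rho 0.0483 F [-1.08  1.77 -0.18] T [ 0.12  0.15 -0.  ] j [ 0.52  0.12  1.63 -0.04  1.37 -1.45] zd [ 0.04  -0.02  -0.999]
[[0.0005, -0.0034, 0.0005], [-0.0002, -0.0034, 0.0005], [-0.0002, -0.0034, 0.0005], [-0.0002, -0.0034, 0.0005]]
mark [[-74.33, -16.15], [-75.67, -15.87], [-77.06, -15.88], [-78.52, -16.33]]
ptr [[-89.03, -13.14], [-90.47, -13.44], [-91.89, -13.62], [-93.27, -13.61], [-94.62, -13.43]]
mark-ptr y mm -2.5790724023340488
```

```bash
python3 -m handwheel '{"offset":[[0.0002,-0.0048,0.0003],[-0.0004,-0.0048,0.0003],[-0.0002,-0.0025,0],[0,0,0]],"twist":[-0.1,-0.1,-0.04,0],"fingers":[0.4,0.4,0.4,0.4]}'
python3 - <<'E'
from h import *
orbit(.07,-.07,2)
d=avg('top',8)
markptr(d,329.3,[280.5,281,281.5,282,282.5],330.4,[285.5,286,286.5,287,287.5])
crop(d,310,270,350,300,14,'t12.png',1.6)
s=avg('side',6); crop(s,245,235,325,285,9,'s12.png',1.3)
E
```

```text
time: 20.68
tcp_pos: [0.448, 0.2985, 0.0851]
tcp_rot: [0.016, -0.323, 0.946, -0.014]
ft_force: [-0.0, 1.1, 0.0]
gripper_width: 0.0342
t 20.675 p [0.448  0.2985 0.0851] xang -2.483 phi -2.4983 rho 0.048 F [-0.01  1.1   0.01] T [0.07 0.16 0.01] j [ 0.5   0.12  1.63 -0.03  1.36 -1.72] zd [ 0.039 -0.016 -0.999]
[[0.001, -0.0034, 0.0011], [-0.0001, -0.0034, 0.0011]]
mark [[-75.4, -14.34], [-76.78, -14.34], [-78.15, -14.21], [-79.5, -14.05], [-80.85, -13.82]]
ptr [[-89.02, -13.1], [-90.47, -13.44], [-91.88, -13.61], [-93.26, -13.59], [-94.61, -13.4]]
mark-ptr y mm -0.7653439050190372
```

View pics/t12.png

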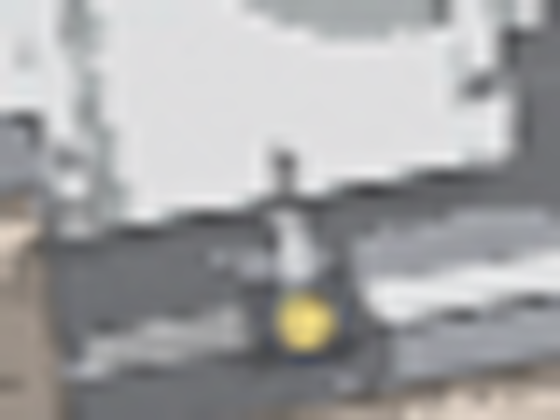

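View pics/s12.png

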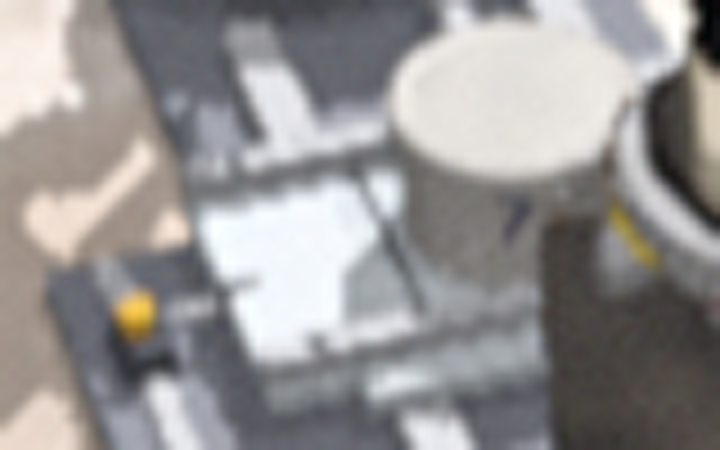

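```bash
python3 -m handwheel '{"offset":[[0,0.005,0],[0,0,0],[0,0,-0.015],[0,0,-0.02],[0,0,-0.03],[0,0,-0.03],[0,0,0]],"twist":[0,0,0,0,0,0,0],"fingers":[0.4,0.4,0.4,0.4,0.4,0.4,0.4]}'
python3 - <<'E'
from h import *
rows([(.33,.15,.2)])
d=avg('top',8)
markptr(d,329.3,[280.5,281,281.5,282,282.5],330.4,[285.5,286,286.5,287,287.5])
E
```

```text
time: 22.25
tcp_pos: [0.4427, 0.3045, 0.1876]
tcp_rot: [0.019, -0.323, 0.946, -0.014]
ft_force: [0.9, -0.4, -0.3]
gripper_width: 0.0342
t 22.25 p [0.4427 0.3045 0.1876] xang -2.4827 zdir [ 0.046 -0.014 -0.999] j [ 0.518  0.051  1.497 -0.035  1.562 -1.711] F [ 0.87 -0.43 -0.34] w 0.0342
[0.33 0.15 0.2 ] off [ 0.1833 -0.0538 -0.0154]
mark [[-75.4, -14.36], [-76.79, -14.38], [-78.15, -14.23], [-79.5, -14.06], [-80.85, -13.83]]
ptr [[-89.03, -13.12], [-90.47, -13.44], [-91.88, -13.6], [-93.26, -13.57], [-94.61, -13.4]]
mark-ptr y mm -0.7877421904014259
```

Released cleanly and the mark hasn't moved. I'll back away so the wheel's dog and lugs can be seen.

```bash
python3 -m handwheel '{"offset":[[0.046,-0.013,-0.004],[0.046,-0.013,-0.004],[0.046,-0.013,-0.004],[0.03,-0.01,0],[0,0,0],[0,0,0]],"twist":[0,0,0,0,0,0],"fingers":[0.4,0.4,0.4,0.4,0.4,0.4]}'
python3 - <<'E'
from h import *
rows([]);import pickle
d=avg('top',8);s=avg('side',6);pickle.dump((d,s),open('fin.pkl','wb'))
crop(d,226,206,366,306,5,'t13.png',1.5); crop(d,230,235,290,295,10,'t13w.png',1.6)
crop(s,250,228,330,278,9,'s13.png',1.3)
G=lambda x,y,s=7,u0=286,v0=216:(u0+(x+.5)/s-.5,v0+(y+.5)/s-.5)
print(lid(d,(325,252)))
markptr(d,329.3,[280.5,281,281.5,282,282.5],330.4,[285.5,286,286.5,287,287.5])
E
```

```text
time: 23.4
tcp_pos: [0.3338, 0.158, 0.1892]
tcp_rot: [0.011, -0.323, 0.946, -0.016]
ft_force: [-0.3, 0.6, 0.7]
gripper_width: 0.0343
t 23.4 p [0.3338 0.158  0.1892] xang -2.4825 zdir [ 0.031 -0.023 -0.999] j [ 0.316 -0.333  1.829 -0.031  1.623 -1.916] F [-0.35  0.57  0.69] w 0.0343
(array([323.76048776, 252.00423755]), np.float64(13.379102537398042), 58)
mark [[-75.4, -14.35], [-76.79, -14.36], [-78.15, -14.22], [-79.5, -14.05], [-80.85, -13.82]]
ptr [[-89.02, -13.09], [-90.47, -13.42], [-91.88, -13.6], [-93.26, -13.58], [-94.62, -13.41]]
mark-ptr y mm -0.794325949973306
```

View pics/t13.png

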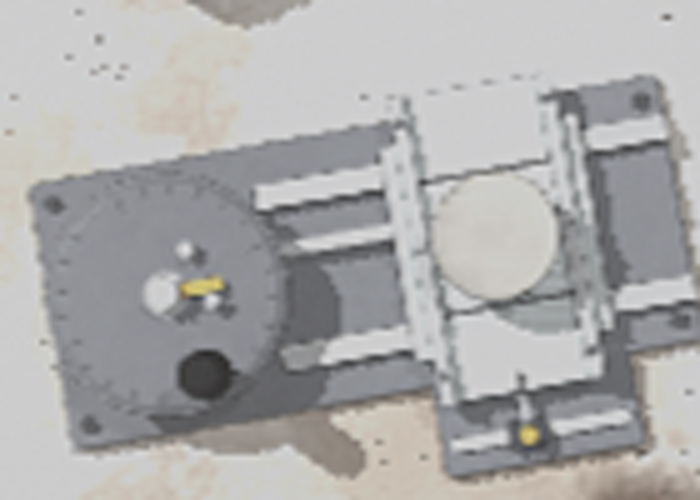

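View pics/t13w.png

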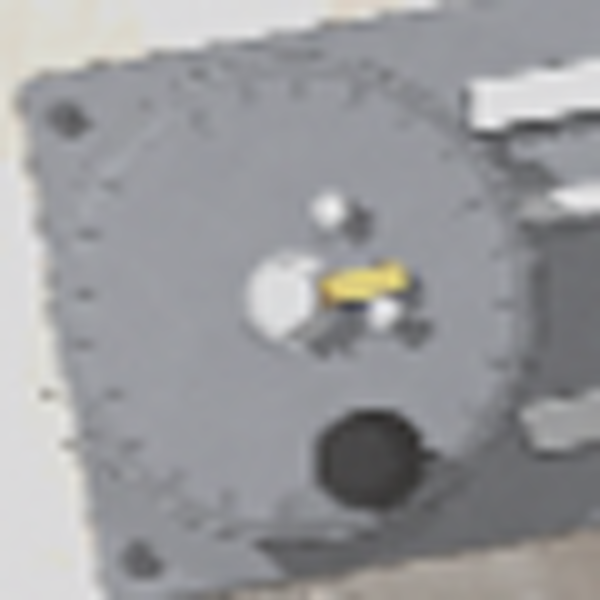

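View pics/s13.png

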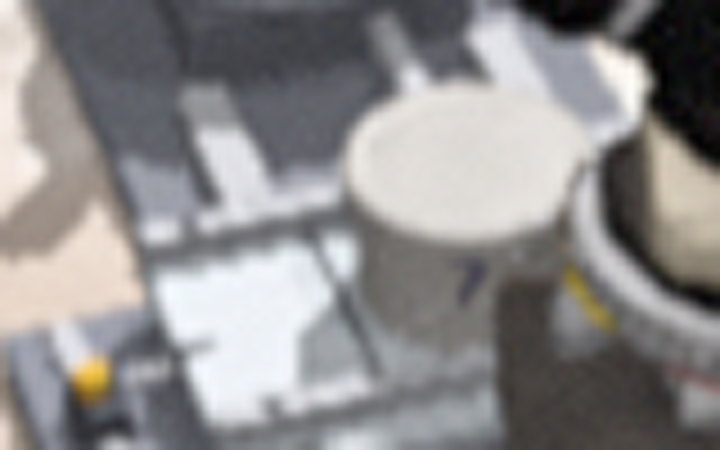

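Run:
```python
from h import *
import pickle
d,s=pickle.load(open('fin.pkl','rb'))
c,r,n=lid(d,(323.8,252)); print('tin top',tobed(onplane(d,*c,.076),(.5201,.1626),.2))
G=lambda x,y,k=9,u0=250,v0=228:(u0+(x+.5)/k-.5,v0+(y+.5)/k-.5)
for h,p in((.076,(470,164)),(.032,(312,237)),(.032,(375,370))): print(tobed(onplane(s,*G(*p),h),(.5192,.1633),.2).round(4))
G=lambda x,y,k=5,u0=226,v0=206:(u0+(x+.5)/k-.5,v0+(y+.5)/k-.5)
L=[]
for a,b in(((425,180),(545,160)),((450,309),(475,305)),((510,310),(565,299))):
    e,sd=darkline(d,G(*a),G(*b)); print([tobed(onplane(d,*x,.032),(.5201,.1626),.2).round(4).tolist() for x in e],sd)
```

```text
tin top [ 0.00152561 -0.01006754]
[-0.0012 -0.0109]
[-0.0371  0.0266]
[-0.0373 -0.0348]
[[0.037, 0.0196], [0.0369, -0.0472]] 0.13179136492750484
[[-0.0363, 0.0184], [-0.0372, 0.0045]] 0.10392109152465091
[[-0.0365, -0.0138], [-0.037, -0.0446]] 0.09758154400796827
```

Top view puts the tin at +1.5 mm and side view at −1.1 mm, so about 0. The mark is at −0.8 mm and the dog rests on the anticlockwise lug. The arm is clear, so I'm handing in.

```bash
python3 -c "
from workcell import arm; print(arm.sign_off())"
```

```text
the job is handed in; nothing more can be done
None
```

The job is handed in at about 24 s of the 45 s allowed. My last checks were all inside the limits, and no verdict was reported.

**What I did**
- **Tin:** I pushed it along its channel from the front with shut fingers, in two goes of about 30 mm and 2–3 mm.
- **Clockwise:** I closed the fingers loosely round the crank post and wound until the mark was about 12 mm beyond the pointer.
- **Anticlockwise:** I wound back in steps with camera checks, then centred the fingers round the post, lifted off and moved away.

**Last checks**
- **Mark:** it is 0.8 mm to the −y side of the pointer (limit 2.5 mm). This reading did not change when I let go of the post.
- **Slack:** the brass dog rests against the steel lug on the side that means the slack is taken up anticlockwise. I judged this by eye, not as an angle.
- **Tin:** the top view puts it 1.5 mm off centre one way and the side view 1.1 mm the other way (limit 5 mm). The two cameras disagree by about 2.6 mm, so I take it as close to centred.
- **Forces and surroundings:** wrist force peaked at about 7 N in the readings after each move. I saw no contact with the carriage or pointer. I did not measure the bystanders again at the end.

**One disagreement:** read by eye early on, the side camera put the mark about 6 mm further to +y of the pointer than the top camera did. I put this down to uncertain heights seen at a slant. I relied on the top view because that camera is almost directly overhead.

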